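# Empty the bench dustpan through the push flap of the cork bin

## Task

Five pulled corks have been swept into the blue dustpan on the bottling bench. Pick the pan up by its handle without losing a cork, push the sprung flap of the green cork bin open with the pan's lip and tip all five corks in through it. Then draw the pan out so that the flap springs shut, and set the empty pan back down flat on the bench about where it lay, leaving the brush, the bottle and the jar where they are and keeping the gripper off the flap.

Things in the scene. Friction and masses are not known exactly. Their poses are not given: they have to be found in the camera images.
- pan_grip (a point): Centre of the blue dustpan's black handle, where to grasp it: a flat-sided bar 24 mm wide (pan's y), 26 mm high, 110 mm long, rising 0.12 rad towards its free end; this point is half-way along it, 54 mm above the pan's underside. Axes are the pan's: x from handle to open lip, y left across the pan, z up. Pan about 0.2 kg, flat on the bench at the start.
- pan_mid (a point): Middle of the pan, 18 mm above its underside, 135 mm ahead (+x) of pan_grip. Pan axes. The pan is 150 mm long (x) and 150 mm wide, open in front; walls 4 mm thick, 40 mm high at the back, 36 mm at 25 mm behind the lip, sloping from there to 10 mm at 13 mm behind the lip. Floor 3 mm thick with a low smooth crest, 5 mm above the underside, 23 mm behind the lip.
- pan_lip (a point): Middle of the pan lip's front edge, on the underside: 210 mm ahead (+x) of pan_grip and 54 mm below it. Pan axes.
- bin: Green push-flap bin, fixed: 240 mm deep (x), 250 wide (y), 270 high. Origin: centre of its underside; x points from its front to its back, z up. The upright front (x = -120 mm) is 150 mm high; above it the black hood slopes up and back at 45 degrees to x = 0, z = 270 mm; flat top behind that. Walls 4 mm; hollow down to a floor 8 mm up.
- slot (a point): Centre of the flap opening (192 mm wide along y, 106 mm along the slope) on the sloping hood face: x = -49, y = 0, z = 221 mm in the bin's frame. Bin axes. The opening's lower edge (sill) is at x = -86, z = 184 mm and the flap's hinge line at x = -13, z = 257 mm in the bin's frame.
- flap (a joint): Flap angle, rad: 0 shut, flush with the slope; grows to 1.3 as it swings inward about its top edge; 0.79 hangs straight down. Aluminium plate with a yellow stripe, 184 mm wide, 100 mm from hinge to free lower edge, 4 mm thick. A light spring shuts it: about 0.4 N at the free edge starts it opening, about 1.4 N holds it at 0.8 rad.
- cork1_center (a point): Centre of one of the five loose wine corks that start lying in the pan: a cylinder 24 mm in diameter and 45 mm long, its axis along the point's x, 10 g.
- cork2_center (a point): Centre of one of the five loose wine corks that start lying in the pan: a cylinder 24 mm in diameter and 45 mm long, its axis along the point's x, 10 g.
- cork3_center (a point): Centre of one of the five loose wine corks that start lying in the pan: a cylinder 24 mm in diameter and 45 mm long, its axis along the point's x, 10 g.
- cork4_center (a point): Centre of one of the five loose wine corks that start lying in the pan: a cylinder 24 mm in diameter and 45 mm long, its axis along the point's x, 10 g.
- cork5_center (a point): Centre of one of the five loose wine corks that start lying in the pan: a cylinder 24 mm in diameter and 45 mm long, its axis along the point's x, 10 g.
- brush_mid (a point): Hand brush standing on its bristles, a bystander: head 150 x 40 mm, 55 mm high, this point at the head's centre, 28 mm above the bench; its wooden handle reaches 208 mm back from here along the point's -x.
- bottle_mid (a point): Standing full wine bottle, a bystander: 76 mm in diameter, 298 mm high, this point on its axis 150 mm above the bench.
- vial_mid (a point): Small brown jar with a white cap, a bystander: 48 mm in diameter, 100 mm high, this point on its axis 50 mm above the bench.
Things that resemble listed ones, but are neither listed nor needed, are in the scene too. What is shaped like the part that bears cork5_center but turquoise is not meant. What is shaped like the part that bears cork4_center but purple is not meant.

How it is judged:
By the outcome, as a careful person would: the job done as asked, in the order asked, and still so for the second after the job is handed in, with the robot touching nothing.
It also fails if it takes over 64 s, if anything falls off the work surface, if the arm or the gripper's body presses on something with over 40 N, if the wrist force passes 120 N, or if a joint passes its speed limit or range.

## Robot

A 6-joint arm with a two-finger parallel gripper is mounted at the origin on the work surface. World frame = base frame: x ahead of the robot, y to its left, z up, the work surface at z = 0. Lengths are in m, angles in rad, forces in N, time in s.
With the tool pointing down it reaches from about 0.375 to 0.9 m from the base axis. Payload 3.1 kg.
Tool frame: the origin (TCP) lies where the fingers leave the gripper's body, on its centre line; the fingertips stand tip_reach ahead of it and the grasp point (between the pads) lies 54 mm ahead of it (tip_reach is the distance from the TCP to the fingertips, in m); z points along the fingers, y is the line along which they close (so a half turn about z gives the same grasp; the last joint's range is limited). The gripper opens to 85 mm and grips with 20 to 120 N. Pads are 22 mm wide; open, the fingers measure 114 mm over their backs; the gripper's body (76 mm by 85 mm) begins 54 mm behind the grasp point. The pads swing forward as they close: fully open they stand 13 mm farther back than shut.
Start: joints at [-1.327, 0.527, 1.433, -0, 1.181, -0.178], TCP at [0.256, -0.57, 0.304] pointing down, gripper open.
Joint ranges: [-3.08, 3.08], [-0.75, 2.2], [0.22, 2.44], [-1.43, 4.57], [0, 2.65], [-2.85, 2.85]. Speed limits (rad/s): [2.79, 2.79, 3.14, 3.14, 3.14, 3.14].

## Interface

Orientations are given as [roll, pitch, yaw] about the fixed x, y, z axes, in that order (R = Rz(yaw) Ry(pitch) Rx(roll)).
In Python, from rig import get_obs, snapshot, finish_job, tip_reach gives the robot as it stands.
- The arm moves only by the tool arm_command, never from a script. Its argument "steps" is a list that holds one entry, the list of rows, each a list of 7 numbers: the shift along the tool's x, y, z in mm, then the turn, a rotation vector about the tool's x, y, z in rad, then the gripper command: -1 is fully open, 1 is shut, values between are in proportion. A call has 1 to 8 rows; each row shifts and turns the commanded pose from where the row before left it, along the tool's axes as they then stand; what a row does not reach is not made up. A row lasts 1/8 s, in which the tool goes at most 62.5 mm and 10.7 degrees, less where a joint would pass 70% of its speed; a pose out of reach is approached as far as the arm can. A call is refused whole if a number of a shift passes 62.5 or a number of a turn 0.188, either way. A call with a gripper value outside its range is refused whole. The fingers move at their own pace and stop on an object; "squeeze" is the grip in N (left out, the last holds). Time passes only in rows, so rows that do not move let the fingers close. It gives the time, the measured TCP pose, the force, the opening and the grip force at its end, in the units of the state.
- get_obs(): the state, without advancing time (a new reading comes with each control period).
- snapshot(name): name is "scene" or "top" or "wrist"; returns a dict with "pixels" (420x560x3 uint8, red, green, blue), "mtx" (3x3 intrinsics, pixels), "cam_to_world" (4x4, takes a point from camera to world coordinates). Camera axes: x right, y down, z forward; pixel columns grow to the right and rows downward; lengths in m; the calibration is good to about 2 mm. A picture is of the moment at which its call begins. There is no depth.
- finish_job(): hands the job in; it is judged then, once.
The state is a dict: "time_s": time; "joint_positions": joint angles; "qvel": joint speeds; "tau": joint torques, N m; "position": TCP position; "ee_rot": TCP orientation; "wrist_force": force on the tool from outside, world axes, zero at the start; "moment": the same for the moment, N m; "opening": finger opening in m; "gripper_force": force on a finger pad.
Only numpy, scipy, OpenCV 4.12 (cv2) and the standard library are available. Lean on these libraries where they do the work, as an engineer would, in place of code of your own. Each camera call takes 0.05 s, during which the arm holds its last target. There are 200 camera calls.

## Working session

There is one attempt and no reset: what is moved stays moved. The work goes in short steps, Python scripts to look and compute and a tool call to move; the robot and the scene stay as the last step left them, time stands still between calls to the robot, and variables do not carry over. Pictures are saved under pics/ and viewed, at most 10 in all, crops included, and the job is handed in when it is done.

Besides the shell and the picture viewer there is one more tool, called after "Request:" in YAML: its name, and indented under it one key for each argument. arm_command: Moves the arm, as the interface text tells. Its arguments: {"type":"object","properties":{"steps":{"type":"array","items":{"type":"array","items":{"type":"array","items":{"type":"number"}}}},"squeeze":{"type":"number"}},"required":["steps"]}

```bash
mkdir -p pics; ls
python3 - <<'E'
from rig import *
import cv2,numpy as np
for n in ["scene","top"]:
    s=snapshot(n); cv2.imwrite(f"pics/{n}0.png",s["pixels"][:,:,::-1]); np.savez(f"{n}0.npz",**s); print(s["mtx"],s["cam_to_world"])
print(get_obs(),tip_reach)
E
```

```text
pics
[[480.53867103   0.         287.12616097]
 [  0.         480.53867103 199.15805395]
 [  0.           0.           1.        ]] [[ 0.17253619  0.55727134 -0.81220682  1.58984622]
 [ 0.98477    -0.07964918  0.1545447  -0.16193411]
 [ 0.02143172 -0.82650146 -0.56252646  0.83202554]
 [ 0.          0.          0.          1.        ]]
[[475.30643073   0.         272.36820143]
 [  0.         475.30643073 215.89673346]
 [  0.           0.           1.        ]] [[ 0.00891189 -0.98040745  0.1967786   0.4237569 ]
 [-0.99993264 -0.0102007  -0.00553694  0.04526393]
 [ 0.00743574 -0.196716   -0.98043232  1.08451956]
 [ 0.          0.          0.          1.        ]]
{'time_s': 0.1, 'joint_positions': array([-1.32650521e+00,  5.28372119e-01,  1.43376667e+00, -6.49396924e-06,
        1.18140798e+00, -1.78519836e-01]), 'qvel': array([-0.00059011, -0.00178045, -0.00338177,  0.00142974, -0.00045955,
       -0.00014958]), 'tau': array([ 2.24474884e-04, -4.43305957e+01, -1.78586179e+01, -1.63198861e-04,
        3.87585751e-03, -3.30320795e-06]), 'position': array([ 0.25634451, -0.5694611 ,  0.30303439]), 'ee_rot': array([-3.13966853e+00, -3.41090843e-04,  4.22813099e-01]), 'wrist_force': array([-0.02189979, -0.22128987,  0.81167463]), 'moment': array([-0.01519021, -0.00262304,  0.0261511 ]), 'gripper_force': 0.0, 'opening': 0.08561227503000937} 0.0726
```

View pics/scene0.png

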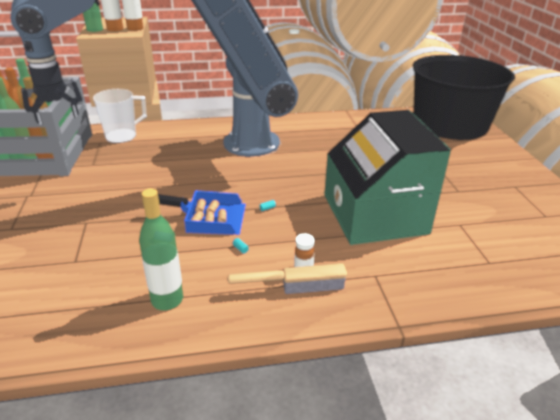

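View pics/top0.png

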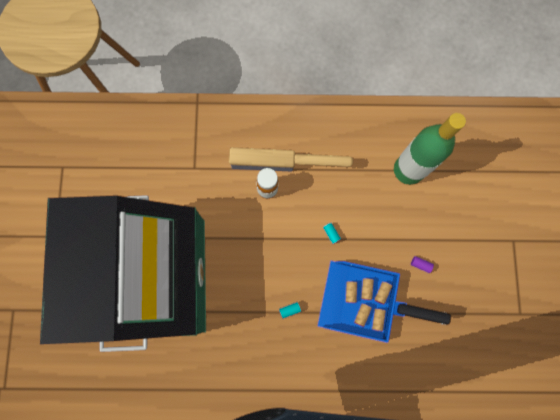

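The scene view shows the pan at about (215,213) and the bin at (385,180). In the top view the pan is at (360,300) with its handle towards (425,313), and the bin is at (125,270) with its flap at (147,268). The bin's front faces the pan. I'll zoom in on the bin and the pan for exact corners.

Run:
```python
import cv2,numpy as np
a=cv2.imread("pics/top0.png"); b=cv2.imread("pics/scene0.png")
c1=cv2.resize(a[185:355,30:215],None,fx=3.2,fy=3.2,interpolation=cv2.INTER_CUBIC)
c2=cv2.resize(a[245:350,310:460],None,fx=5,fy=5,interpolation=cv2.INTER_CUBIC)
c3=cv2.resize(b[105:245,320:450],None,fx=4,fy=4,interpolation=cv2.INTER_CUBIC)
for n,c in zip("abc",(c1,c2,c3)): cv2.imwrite(f"pics/crop_{n}.png",c);print(c.shape)
```

```text
(544, 592, 3)
(525, 750, 3)
(560, 520, 3)
```

View pics/crop_a.png

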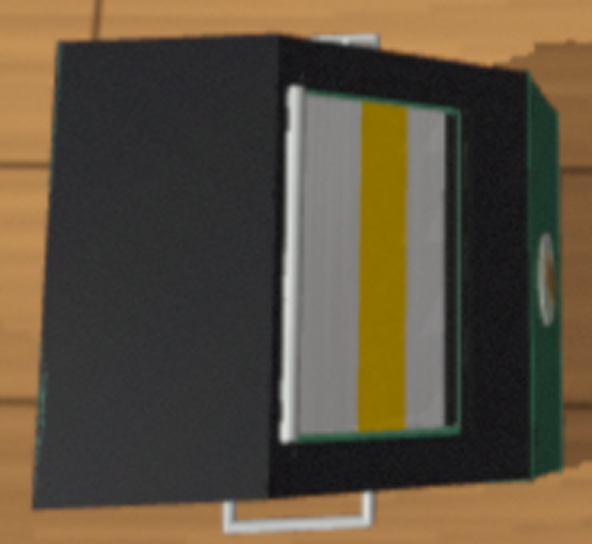

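View pics/crop_b.png

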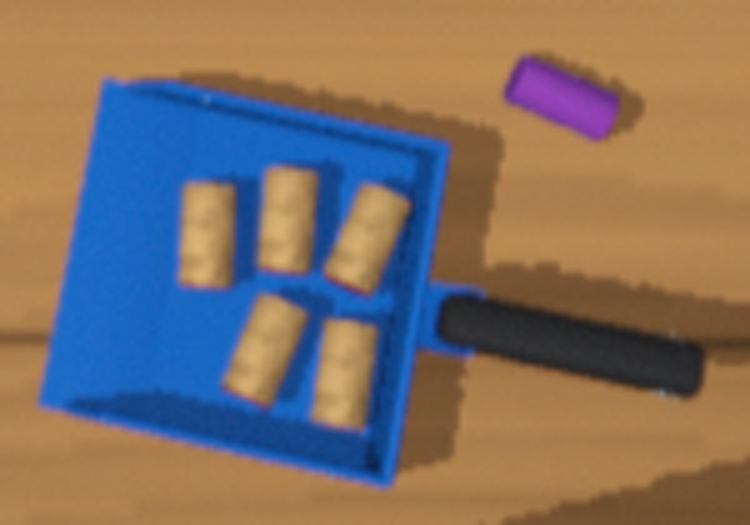

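View pics/crop_c.png

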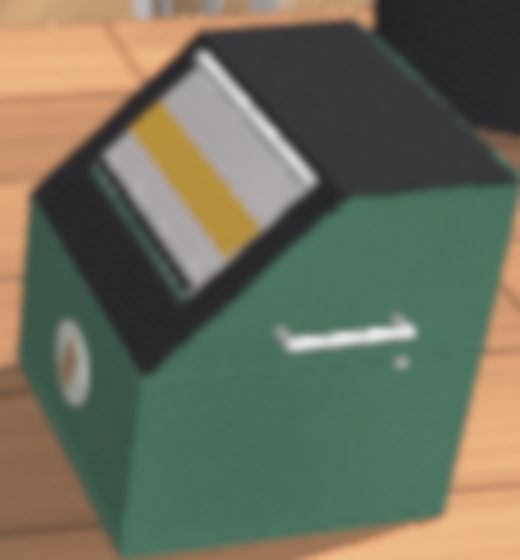

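The zooms give bin corners at crop_a (60,43), (278,35), (528,71), (33,508), (267,497) and (532,480), with the flap shut. Pan corners in crop_b are at (107,80), (40,405), (450,145) and (390,486), and the handle runs from (445,318) to (700,370). Next I'll fit the poses.

```bash
cat > h.py <<'E'
import numpy as np, json
from scipy.optimize import least_squares
from scipy.spatial.transform import Rotation as R
def proj(s,P):
    T=np.linalg.inv(s["cam_to_world"]); c=P@T[:3,:3].T+T[:3,3]; u=c@s["mtx"].T; return u[:,:2]/u[:,2:]
def place(p,P):
    return P@R.from_euler('z',p[2]).as_matrix().T+np.array([p[0],p[1],0])
def fit(obs,p0):
    f=lambda p:np.concatenate([(proj(s,place(p,np.array(P,float)/1000))-px).ravel() for s,P,px in obs])
    r=least_squares(f,p0,loss='soft_l1'); return r.x,f(r.x).reshape(-1,2)
E
python3 - <<'E'
from h import *
np.set_printoptions(precision=4,suppress=True)
t=dict(np.load("top0.npz"));s=dict(np.load("scene0.npz"))
A=lambda l,o,k:np.array(o)+np.array(l)/k
bt=[(120,-125,270),(120,125,270),(0,-125,270),(0,125,270),(-120,-125,150),(-120,125,150),(-120,-125,0),(-120,125,0)]
bu=A([(60,43),(33,508),(278,35),(267,497),(528,71),(532,480),(557,112),(562,468)],(30,185),3.2)
st=[(0,-125,270),(0,125,270),(120,-125,270),(120,125,270),(-120,-125,150),(-120,125,150),(-120,-125,0),(120,-125,0),(-120,125,0)]
su=A([(345,195),(203,35),(518,182),(358,22),(147,374),(34,195),(122,555),(440,514),(20,362)],(320,105),4)
b,r=fit([(t,bt,bu),(s,st,su)],[.45,.35,1.57]);print("bin",b,'\n',r)
pt=[(-150,-75,40),(-150,75,40),(0,-75,1.5),(0,75,1.5),(-155,0,60),(-265,0,65)]
pu=A([(450,145),(390,486),(107,80),(40,405),(443,318),(700,369)],(310,245),5)
p,r=fit([(t,pt,pu)],[.42,0,1.4]);print("pan lip",p,'\n',r)
print("grip",place(p,np.array([[-.21,0,.054]])))
json.dump(dict(bin=list(b),pan=list(p)),open("pose.json","w"))
inv=lambda q:(R.from_euler('z',-b[2]).as_matrix()@np.array([q[0]-b[0],q[1]-b[1],0]))
print("lip in bin frame",inv(p),"yaw diff",p[2]-b[2])
E
```

```text
bin [0.4981 0.3096 1.6189] 
 [[-1.0661 -1.5795]
 [-0.7383  0.1475]
 [-0.5598 -1.5591]
 [-0.9354  0.6148]
 [ 0.0059 -0.5856]
 [-0.2958 -0.495 ]
 [ 0.7794  0.559 ]
 [ 0.4908  0.0113]
 [ 0.0145 -0.5172]
 [-1.0607 -2.0672]
 [ 1.3864 -1.4951]
 [-0.99   -1.7489]
 [-1.944   0.5104]
 [-1.8488 -1.4704]
 [-1.2585  0.9595]
 [ 0.4077  0.5599]
 [-1.5916 -1.0037]]
pan lip [ 0.4654 -0.079   1.3599] 
 [[-0.1287 -0.4168]
 [ 0.1821  0.3549]
 [-0.8342 -0.5293]
 [-0.5516  0.2665]
 [ 0.2711 -0.5661]
 [ 1.0852  0.844 ]]
grip [[ 0.4214 -0.2843  0.054 ]]
lip in bin frame [-0.3865  0.0514  0.    ] yaw diff -0.25899019531097367
```

```bash
cat >> h.py <<'E'
def rows(pos,Rt,n,g,p0=None,R0=None):
    """n tool-frame rows from the current (or given) pose to pos,Rt"""
    from rig import get_obs
    if p0 is None:
        o=get_obs(); p0=o["position"]; R0=R.from_euler('xyz',o["ee_rot"])
    d=(R0.inv()*Rt).as_rotvec()/n; out=[]; Rc=R0
    for i in range(n):
        t=Rc.inv().apply((np.array(pos)-p0)/n)*1000
        out.append([round(float(v),1) for v in t]+[round(float(v),3) for v in d]+[g]); Rc=Rc*R.from_rotvec(d)
    print(json.dumps(out).replace(' ',''))
def toolR(yaw,phi=0):  # tool x along pan x, z down; phi nose-down
    return R.from_euler('z',yaw)*R.from_euler('y',phi)*R.from_euler('x',np.pi)
E
python3 - <<'E'
from h import *
rows([.4214,-.2843,.2],toolR(1.36),8,-1)
E
```

```text
[[33.4,-24.0,12.9,-0.0,-0.0,-0.117,-1],[36.0,-19.9,12.9,-0.0,-0.0,-0.117,-1],[38.1,-15.6,12.9,-0.0,-0.0,-0.117,-1],[39.7,-11.0,12.9,-0.0,-0.0,-0.117,-1],[40.7,-6.3,12.9,-0.0,-0.0,-0.117,-1],[41.2,-1.5,12.9,-0.0,-0.0,-0.117,-1],[41.1,3.3,12.9,-0.0,-0.0,-0.117,-1],[40.4,8.1,12.9,-0.0,-0.0,-0.117,-1]]
```

Request:
arm_command:
  steps:
    - [[33, -24, 13, 0, 0, -0.117, -1], [36, -20, 13, 0, 0, -0.117, -1], [38, -16, 13, 0, 0, -0.117, -1], [40, -11, 13, 0, 0, -0.117, -1], [41, -6, 13, 0, 0, -0.117, -1], [41, -1.5, 13, 0, 0, -0.117, -1], [41, 3, 13, 0, 0, -0.117, -1], [40, 8, 13, 0, 0, -0.117, -1]]

```text
time_s: 1.1
position: [0.4216, -0.2838, 0.1993]
ee_rot: [-3.141, -0.0, 1.362]
wrist_force: [0.1, 0.4, 0.3]
opening: 0.0857
gripper_force: 0.0
```

Run:
```python
from h import *
from rig import *
import cv2
s=snapshot("wrist"); cv2.imwrite("pics/w1.png",s["pixels"][:,:,::-1]); 
o=get_obs();print(o["position"],o["ee_rot"],o["time_s"])
p=json.load(open("pose.json"))["pan"]
# predicted handle/pan corners
print(proj(s,place(p,np.array([(-150,-75,40),(-150,75,40),(-265,12,73),(-265,-12,73),(-155,12,60),(-155,-12,60)])/1000)).round(1))
rows([.4214,-.2843,.108],toolR(1.36),4,-1)
```

```text
[ 0.42188667 -0.27880292  0.19776109] [-3.13729889 -0.00582241  1.36732494] 1.15
[[402.1 117.8]
 [162.3 116.9]
 [262.3 308.7]
 [300.8 308.9]
 [261.4 127.8]
 [303.1 127.9]]
[[-1.5,0.3,22.4,-0.001,-0.001,0.002,-1],[-1.5,0.2,22.4,-0.001,-0.001,0.002,-1],[-1.4,0.2,22.4,-0.001,-0.001,0.002,-1],[-1.4,0.2,22.4,-0.001,-0.001,0.002,-1]]
```

View pics/w1.png

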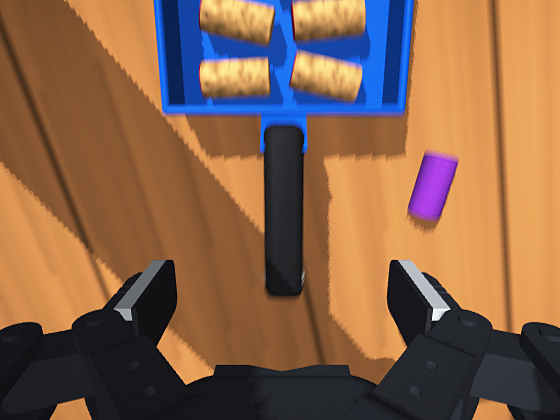

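The wrist view shows the black handle centred between the fingers, spanning (264–303, 125–296). The pan's back wall is at row 112, so the fit matches. Descending to grip.

Request:
arm_command:
  steps:
    - [[0, 0, 23, 0, 0, 0, -1], [0, 0, 23, 0, 0, 0, -1], [0, 0, 23, 0, 0, 0, -1], [0, 0, 23, 0, 0, 0, -1], [0, 0, 0, 0, 0, 0, -1], [0, 0, 0, 0, 0, 0, 0], [0, 0, 0, 0, 0, 0, 0.5], [0, 0, 0, 0, 0, 0, 1]]
  squeeze: 40

```text
time_s: 2.15
position: [0.4214, -0.2853, 0.1087]
ee_rot: [3.14, 0.001, 1.359]
wrist_force: [0.1, 0.6, 0.8]
opening: 0.0321
gripper_force: 0.0
```

Request:
arm_command:
  steps:
    - [[0, 0, 0, 0, 0, 0, 1], [0, 0, 0, 0, 0, 0, 1], [0, 0, 0, 0, 0, 0, 1], [0, 0, 0, 0, 0, 0, 1]]
  squeeze: 110

```text
time_s: 2.65
position: [0.4215, -0.2854, 0.1087]
ee_rot: [3.14, 0.001, 1.359]
wrist_force: [-0.8, -1.0, 5.7]
opening: 0.0224
gripper_force: 107.4
```

Request:
arm_command:
  steps:
    - [[0, 0, -2, 0, 0.01, 0, 1], [0, 0, -4, 0, 0.02, 0, 1], [0, 0, -6, 0, 0.02, 0, 1], [0, 0, -8, 0, 0.025, 0, 1], [0, 0, -10, 0, 0.025, 0, 1], [0, 0, -10, 0, 0.02, 0, 1], [0, 0, -8, 0, 0.01, 0, 1], [0, 0, -4, 0, 0, 0, 1]]

```text
time_s: 3.65
position: [0.4204, -0.2892, 0.1602]
ee_rot: [3.141, -0.13, 1.359]
wrist_force: [0.3, -0.8, -3.7]
opening: 0.0226
gripper_force: 107.8
```

Run:
```python
from h import *
from rig import *
import cv2
s=snapshot("wrist"); w=s["pixels"][:,:,::-1]; t=snapshot("scene")["pixels"][:,:,::-1]
cv2.imwrite("pics/w2.png",cv2.resize(np.hstack([w,t[100:320,60:340].repeat(1,0) if 0 else cv2.resize(t[120:260,130:317],(560,420))]),(800,300)))
o=get_obs();print(o["position"],o["ee_rot"],o["time_s"],o["wrist_force"],o["moment"])
```

```text
[ 0.42043003 -0.28895735  0.16011778] [ 3.140984  -0.1294988  1.3588704] 3.75 [-0.89020301  0.2055467  -2.76741086] [-0.35067999  0.0253066  -0.01249029]
```

View pics/w2.png

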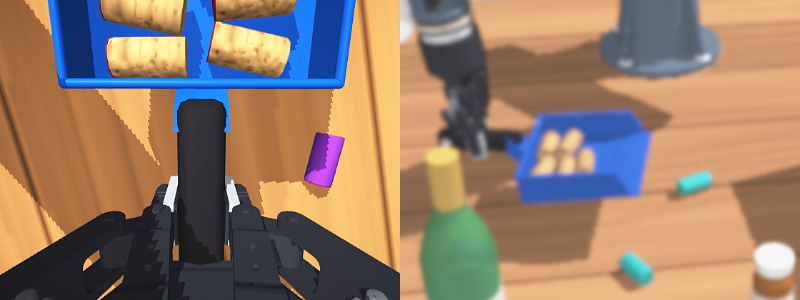

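The pan is held and nose-up, with all five corks at the back wall. Next: check how the pan sits in the grip and compute the carry and entry.

```bash
cat >> h.py <<'E'
J=json.load(open("pose.json")); B=J["bin"]
def tcp(lx,lz,phi,ly=0,dphi=0,off=(-.211,0,.1087)):
    """TCP pose for lip at bin-frame (lx,ly,lz), nose-down phi"""
    Rp=R.from_euler('z',B[2])*R.from_euler('y',phi)
    l=R.from_euler('z',B[2]).apply([lx,ly,lz])+np.array([B[0],B[1],0])
    return l+Rp.apply(off), Rp*R.from_euler('x',np.pi)
def chain(wps,g=1):
    """wps: list of (lx,lz,phi,n)"""
    from rig import get_obs
    o=get_obs(); p0=o["position"]; R0=R.from_euler('xyz',o["ee_rot"])
    for lx,lz,phi,n in wps:
        p,r=tcp(lx,lz,phi); print((lx,lz,phi),p.round(3)); rows(p,r,n,g,p0,R0); p0,R0=p,r
E
python3 - <<'E'
from h import *
from rig import *
s=snapshot("wrist");o=get_obs();Rt=R.from_euler('xyz',o["ee_rot"])
for d in (-.08,-.04,0,.04,.08): # pan nose-down slip about grip point
    P=np.array([(-150,-75,40),(-150,75,40)])/1000-np.array([-.211,0,.0547]); P=R.from_euler('y',d).apply(P)-[0,0,.054]
    W=o["position"]+(Rt*R.from_euler('x',np.pi)).apply(P); print(d,proj(s,W).round(0).tolist())
chain([(-.20,.202,-.13,16),(-.14,.202,-.09,4),(0,.202,-.06,8)])
E
```

```text
-0.08 [[487.0, 122.0], [77.0, 121.0]]
-0.04 [[483.0, 122.0], [81.0, 122.0]]
0 [[479.0, 123.0], [85.0, 123.0]]
0.04 [[476.0, 125.0], [88.0, 124.0]]
0.08 [[472.0, 126.0], [92.0, 126.0]]
(-0.2, 0.202, -0.13) [ 0.518 -0.113  0.282]
[[12.9,3.7,-6.0,0.002,0.0,-0.016,1],[12.8,3.9,-6.1,0.002,0.0,-0.016,1],[12.8,4.1,-6.1,0.002,0.0,-0.016,1],[12.7,4.3,-6.1,0.002,0.0,-0.016,1],[12.6,4.5,-6.1,0.002,0.0,-0.016,1],[12.6,4.7,-6.1,0.002,0.0,-0.016,1],[12.5,4.8,-6.1,0.002,0.0,-0.016,1],[12.4,5.0,-6.1,0.002,0.0,-0.016,1],[12.3,5.2,-6.1,0.002,0.0,-0.016,1],[12.2,5.4,-6.1,0.002,0.0,-0.016,1],[12.2,5.6,-6.1,0.002,0.0,-0.016,1],[12.1,5.8,-6.2,0.002,0.0,-0.016,1],[12.0,5.9,-6.2,0.002,0.0,-0.016,1],[11.9,6.1,-6.2,0.002,0.0,-0.016,1],[11.8,6.3,-6.2,0.002,0.0,-0.016,1],[11.7,6.5,-6.2,0.002,0.0,-0.016,1]]
(-0.14, 0.202, -0.09) [ 0.515 -0.05   0.291]
[[16.0,-0.0,-0.1,-0.0,-0.01,0.0,1],[16.0,0.0,-0.3,-0.0,-0.01,0.0,1],[16.0,0.0,-0.5,-0.0,-0.01,0.0,1],[16.0,0.0,-0.6,-0.0,-0.01,0.0,1]]
(0, 0.202, -0.06) [0.509 0.093 0.298]
[[17.8,-0.0,0.8,-0.0,-0.004,-0.0,1],[17.9,-0.0,0.7,-0.0,-0.004,-0.0,1],[17.9,-0.0,0.7,-0.0,-0.004,-0.0,1],[17.9,-0.0,0.6,-0.0,-0.004,-0.0,1],[17.9,-0.0,0.5,-0.0,-0.004,-0.0,1],[17.9,-0.0,0.5,-0.0,-0.004,-0.0,1],[17.9,-0.0,0.4,-0.0,-0.004,-0.0,1],[17.9,-0.0,0.3,-0.0,-0.004,-0.0,1]]
```

Request:
arm_command:
  steps:
    - [[6, 2, -3, 0.002, 0, -0.008, 1], [13, 4, -6, 0.002, 0, -0.016, 1], [13, 4, -6, 0.002, 0, -0.016, 1], [13, 4, -6, 0.002, 0, -0.016, 1], [13, 4.5, -6, 0.002, 0, -0.016, 1], [13, 4.5, -6, 0.002, 0, -0.016, 1], [13, 5, -6, 0.002, 0, -0.016, 1], [12, 5, -6, 0.002, 0, -0.016, 1]]

```text
time_s: 4.8
position: [0.4675, -0.2049, 0.2173]
ee_rot: [-3.141, -0.13, 1.481]
wrist_force: [1.3, 0.3, -3.4]
opening: 0.0225
gripper_force: 107.9
```

Request:
arm_command:
  steps:
    - [[12, 5, -6, 0.002, 0, -0.016, 1], [12, 5, -6, 0.002, 0, -0.016, 1], [12, 5.5, -6, 0.002, 0, -0.016, 1], [12, 6, -6, 0.002, 0, -0.016, 1], [12, 6, -6, 0.002, 0, -0.016, 1], [12, 6, -6, 0.002, 0, -0.016, 1], [12, 6, -6, 0.002, 0, -0.016, 1], [8, 4, -4, 0.001, 0, -0.01, 1]]

```text
time_s: 5.8
position: [0.5142, -0.1213, 0.2749]
ee_rot: [3.141, -0.13, 1.604]
wrist_force: [-0.7, 0.4, -3.4]
opening: 0.0221
gripper_force: 107.9
```

Run:
```python
from h import *
from rig import *
import cv2
w=snapshot("scene")["pixels"][:,:,::-1]; t=snapshot("top")["pixels"][:,:,::-1]
cv2.imwrite("pics/s3.png",cv2.resize(np.hstack([cv2.resize(w[80:290,150:430],(560,420)),cv2.resize(t[170:380,150:430],(560,420))]),(800,300)))
chain([(-.14,.202,-.09,4),(0,.202,-.06,8),(.0,.188,.15,4),(.003,.166,.4,4),(.005,.109,.8,8)])
```

```text
(-0.14, 0.202, -0.09) [ 0.515 -0.05   0.291]
[[18.2,0.9,-1.7,0.001,-0.01,-0.004,1],[18.2,1.0,-1.9,0.001,-0.01,-0.004,1],[18.2,1.0,-2.1,0.001,-0.01,-0.004,1],[18.2,1.1,-2.3,0.001,-0.01,-0.004,1]]
(0, 0.202, -0.06) [0.509 0.093 0.298]
[[17.8,-0.0,0.8,-0.0,-0.004,-0.0,1],[17.9,-0.0,0.7,-0.0,-0.004,-0.0,1],[17.9,-0.0,0.7,-0.0,-0.004,-0.0,1],[17.9,-0.0,0.6,-0.0,-0.004,-0.0,1],[17.9,-0.0,0.5,-0.0,-0.004,-0.0,1],[17.9,-0.0,0.5,-0.0,-0.004,-0.0,1],[17.9,-0.0,0.4,-0.0,-0.004,-0.0,1],[17.9,-0.0,0.3,-0.0,-0.004,-0.0,1]]
(0.0, 0.188, 0.15) [0.507 0.117 0.327]
[[6.6,0.0,-6.9,0.0,-0.052,-0.0,1],[6.2,0.0,-7.2,0.0,-0.052,-0.0,1],[5.9,0.0,-7.6,0.0,-0.052,-0.0,1],[5.4,0.0,-7.9,0.0,-0.052,-0.0,1]]
(0.003, 0.166, 0.4) [0.505 0.161 0.348]
[[9.9,-0.0,-6.9,0.0,-0.062,0.0,1],[9.5,-0.0,-7.5,0.0,-0.062,0.0,1],[9.0,-0.0,-8.1,0.0,-0.062,0.0,1],[8.5,-0.0,-8.6,0.0,-0.062,0.0,1]]
(0.005, 0.109, 0.8) [0.501 0.246 0.336]
[[10.4,0.0,-2.7,-0.0,-0.05,-0.0,1],[10.2,0.0,-3.2,-0.0,-0.05,-0.0,1],[10.1,0.0,-3.8,-0.0,-0.05,-0.0,1],[9.9,0.0,-4.3,-0.0,-0.05,-0.0,1],[9.6,0.0,-4.7,-0.0,-0.05,-0.0,1],[9.4,0.0,-5.2,-0.0,-0.05,-0.0,1],[9.1,0.0,-5.7,-0.0,-0.05,-0.0,1],[8.8,0.0,-6.1,-0.0,-0.05,-0.0,1]]
```

View pics/s3.png

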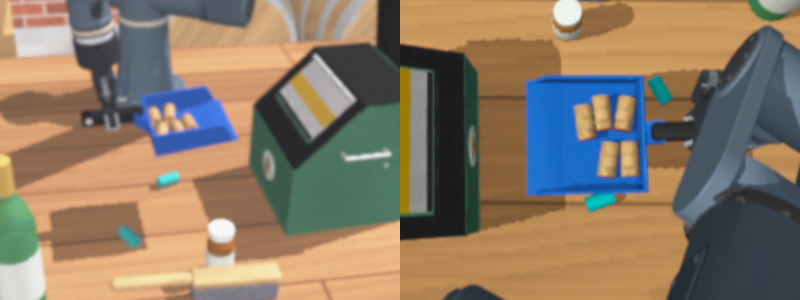

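The carry went well: all five corks are at the back of the pan, and the pan is level with the flap opening to within a few mm (pan centre at row ~136, opening at ~141). Entering the flap.

Request:
arm_command:
  steps:
    - [[9, 0, -1, 0, -0.005, -0.004, 1], [18, 0, -2, 0, -0.01, -0.004, 1], [18, 0, -2, 0, -0.01, -0.004, 1], [18, 0, -2, 0, -0.01, -0.004, 1], [18, 0, 0, 0, -0.008, 0, 1], [18, 0, 0.5, 0, -0.004, 0, 1], [16, 0, 0.5, 0, -0.004, 0, 1], [14, 0, 0.5, 0, -0.004, 0, 1]]

```text
time_s: 6.9
position: [0.508, 0.0065, 0.2929]
ee_rot: [3.139, -0.075, 1.619]
wrist_force: [-0.5, 0.1, -3.1]
opening: 0.0226
gripper_force: 107.9
```

Run:
```python
from h import *
chain([(0,.202,-.06,5)])
```

```text
(0, 0.202, -0.06) [0.509 0.093 0.298]
[[17.2,0.9,0.3,0.0,-0.003,0.0,1],[17.2,0.9,0.2,0.0,-0.003,0.0,1],[17.2,0.9,0.2,0.0,-0.003,0.0,1],[17.2,0.9,0.1,0.0,-0.003,0.0,1],[17.2,0.9,0.1,0.0,-0.003,0.0,1]]
```

Request:
arm_command:
  steps:
    - [[15, 0, 0, 0, -0.003, 0, 1], [16, 0, 0, 0, -0.003, 0, 1], [16, 0, 0, 0, -0.003, 0, 1], [16, 0, 0, 0, -0.003, 0, 1], [14, 0, 0, 0, -0.003, 0, 1], [9, 0, 0, 0, 0, 0, 1]]

```text
time_s: 7.65
position: [0.504, 0.0918, 0.2987]
ee_rot: [3.139, -0.059, 1.62]
wrist_force: [-0.3, -3.5, -2.9]
opening: 0.0226
gripper_force: 107.7
```

Run:
```python
from h import *
from rig import *
import cv2
w=snapshot("scene")["pixels"][:,:,::-1]; t=snapshot("top")["pixels"][:,:,::-1]
cv2.imwrite("pics/s4.png",cv2.resize(np.hstack([cv2.resize(w[60:270,210:490],(560,420)),cv2.resize(t[170:380,30:310],(560,420))]),(800,300)))
chain([(.0,.188,.15,4),(.003,.166,.4,4),(.005,.109,.8,8)])
```

```text
(0.0, 0.188, 0.15) [0.507 0.117 0.327]
[[6.8,1.2,-6.7,0.001,-0.052,0.0,1],[6.4,1.2,-7.0,0.001,-0.052,0.0,1],[6.0,1.2,-7.3,0.001,-0.052,0.0,1],[5.6,1.2,-7.6,0.001,-0.052,0.0,1]]
(0.003, 0.166, 0.4) [0.505 0.161 0.348]
[[9.9,-0.0,-6.9,0.0,-0.062,0.0,1],[9.5,-0.0,-7.5,0.0,-0.062,0.0,1],[9.0,-0.0,-8.1,0.0,-0.062,0.0,1],[8.5,-0.0,-8.6,0.0,-0.062,0.0,1]]
(0.005, 0.109, 0.8) [0.501 0.246 0.336]
[[10.4,0.0,-2.7,-0.0,-0.05,-0.0,1],[10.2,0.0,-3.2,-0.0,-0.05,-0.0,1],[10.1,0.0,-3.8,-0.0,-0.05,-0.0,1],[9.9,0.0,-4.3,-0.0,-0.05,-0.0,1],[9.6,0.0,-4.7,-0.0,-0.05,-0.0,1],[9.4,0.0,-5.2,-0.0,-0.05,-0.0,1],[9.1,0.0,-5.7,-0.0,-0.05,-0.0,1],[8.8,0.0,-6.1,-0.0,-0.05,-0.0,1]]
```

View pics/s4.png

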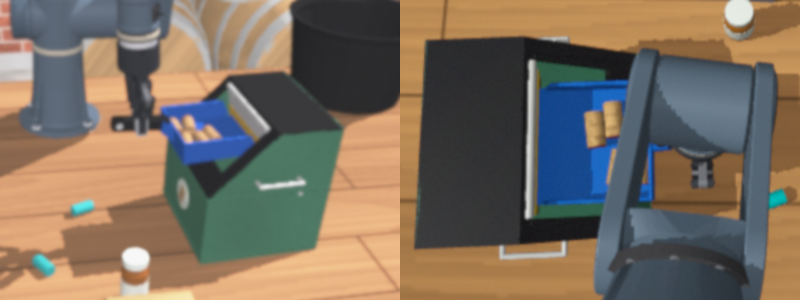

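The pan is through the opening with the flap pushed in and all corks aboard, about 8 px to spare on each side. Tipping.

Request:
arm_command:
  steps:
    - [[7, 0.5, -7, 0, -0.052, 0, 1], [6, 0.5, -7, 0, -0.052, 0, 1], [6, 0.5, -7, 0, -0.052, 0, 1], [6, 0.5, -8, 0, -0.052, 0, 1], [10, 0, -7, 0, -0.062, 0, 1], [9.5, 0, -7.5, 0, -0.062, 0, 1], [9, 0, -8, 0, -0.062, 0, 1], [8.5, 0, -8.5, 0, -0.062, 0, 1]]

```text
time_s: 8.75
position: [0.5021, 0.1601, 0.3487]
ee_rot: [3.141, 0.397, 1.616]
wrist_force: [-0.5, -1.6, -2.3]
opening: 0.0224
gripper_force: 108.0
```

Run:
```python
from h import *
chain([(.005,.109,.8,8)])
```

```text
(0.005, 0.109, 0.8) [0.501 0.246 0.336]
[[10.5,0.4,-2.7,-0.0,-0.05,-0.0,1],[10.3,0.4,-3.2,-0.0,-0.05,-0.0,1],[10.1,0.4,-3.7,-0.0,-0.05,-0.0,1],[9.9,0.4,-4.2,-0.0,-0.05,-0.0,1],[9.7,0.4,-4.7,-0.0,-0.05,-0.0,1],[9.5,0.4,-5.2,-0.0,-0.05,-0.0,1],[9.2,0.4,-5.7,-0.0,-0.05,-0.0,1],[8.9,0.4,-6.1,-0.0,-0.05,-0.0,1]]
```

Request:
arm_command:
  steps:
    - [[10.5, 0.4, -2.7, 0, -0.05, 0, 1], [10, 0.4, -3, 0, -0.05, 0, 1], [10, 0.4, -4, 0, -0.05, 0, 1], [10, 0.4, -4, 0, -0.05, 0, 1], [10, 0.4, -5, 0, -0.05, 0, 1], [9.5, 0.4, -5, 0, -0.05, 0, 1], [9, 0.4, -6, 0, -0.05, 0, 1], [9, 0.4, -6, 0, -0.05, 0, 1]]

```text
time_s: 9.75
position: [0.5014, 0.2463, 0.3358]
ee_rot: [3.139, 0.797, 1.616]
wrist_force: [0.4, -1.4, -3.8]
opening: 0.0227
gripper_force: 108.0
```

Request:
arm_command:
  steps:
    - [[0, 0, 0, 0, 0, 0, 1], [0, 0, 0, 0, 0, 0, 1], [0, 0, 0, 0, 0, 0, 1], [0, 0, 0, 0, 0, 0, 1]]

```text
time_s: 10.25
position: [0.5015, 0.2451, 0.3363]
ee_rot: [3.139, 0.796, 1.616]
wrist_force: [0.2, -0.5, -6.1]
opening: 0.0227
gripper_force: 107.8
```

Run:
```python
from h import *
from rig import *
import cv2
w=snapshot("scene")["pixels"][:,:,::-1]; t=snapshot("wrist")["pixels"][:,:,::-1]
cv2.imwrite("pics/s5.png",cv2.resize(np.hstack([cv2.resize(w[60:270,210:490],(560,420)),t]),(800,300)))
o=get_obs();print(o["position"],o["ee_rot"],o["joint_positions"],o["moment"])
chain([(.005,.109,.8,1),(.02,.09,.95,4)])
```

```text
[0.50151152 0.2452194  0.33640905] [3.1391108  0.79572816 1.61617273] [ 0.51247465  0.58426544  1.43099561 -0.69321561  1.55834043  0.63316037] [0.3069198  0.15792199 0.0218195 ]
(0.005, 0.109, 0.8) [0.501 0.246 0.336]
[[0.5,-0.3,-0.1,0.001,-0.004,-0.002,1]]
(0.02, 0.09, 0.95) [0.499 0.295 0.325]
[[10.7,0.0,-7.0,-0.0,-0.037,-0.0,1],[10.4,0.0,-7.4,-0.0,-0.037,-0.0,1],[10.1,0.0,-7.7,-0.0,-0.037,-0.0,1],[9.8,0.0,-8.1,-0.0,-0.037,-0.0,1]]
```

View pics/s5.png

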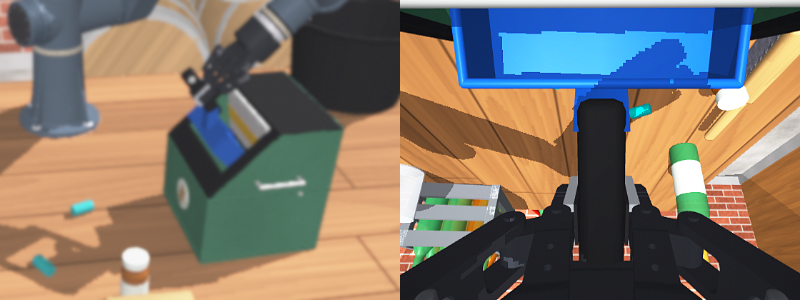

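The pan's back floor is clear: the wrist view shows only blue over rows 10–80. The flap rests on the pan walls. I'll tip a bit steeper and shake, so that no cork stays under the flap.

Run:
```python
from h import *
chain([(-.003,.106,.92,3),(.005,.109,.8,3)])
```

```text
(-0.003, 0.106, 0.92) [0.5   0.265 0.34 ]
[[3.9,-0.1,-5.6,0.0,-0.041,-0.001,1],[3.7,-0.1,-5.7,0.0,-0.041,-0.001,1],[3.4,-0.1,-5.9,0.0,-0.041,-0.001,1]]
(0.005, 0.109, 0.8) [0.501 0.246 0.336]
[[-3.0,-0.0,6.0,-0.0,0.04,-0.0,1],[-3.2,-0.0,5.8,-0.0,0.04,-0.0,1],[-3.5,-0.0,5.7,-0.0,0.04,-0.0,1]]
```

Request:
arm_command:
  steps:
    - [[4, 0, -5.5, 0, -0.04, 0, 1], [4, 0, -5.5, 0, -0.04, 0, 1], [3, 0, -6, 0, -0.04, 0, 1], [8, 0, 0, 0, 0, 0, 1], [-8, 3, 0, 0, 0, 0, 1], [8, -6, 0, 0, 0, 0, 1], [-8, 6, 0, 0, 0, 0, 1], [0, -3, 0, 0, 0, 0, 1]]

```text
time_s: 11.35
position: [0.5017, 0.2651, 0.3404]
ee_rot: [3.133, 0.916, 1.611]
wrist_force: [1.5, -2.5, -2.9]
opening: 0.0224
gripper_force: 108.0
```

Request:
arm_command:
  steps:
    - [[8, 0, 0, 0, 0, 0, 1], [-8, 0, 0, 0, 0, 0, 1], [0, 0, 0, 0, 0, 0, 1], [0, 0, 0, 0, 0, 0, 1], [-3, 0, 6, 0, 0.04, 0, 1], [-3, 0, 6, 0, 0.04, 0, 1], [-4, 0, 5.5, 0, 0.04, 0, 1], [0, 0, 0, 0, 0, 0, 1]]

```text
time_s: 12.35
position: [0.5018, 0.2444, 0.337]
ee_rot: [3.137, 0.796, 1.614]
wrist_force: [-0.4, -0.8, -3.3]
opening: 0.0224
gripper_force: 107.9
```

Run:
```python
from h import *
from rig import *
import cv2
o=get_obs();print(o["position"],o["ee_rot"],o["wrist_force"],o["moment"])
# pan slip check in grip: project the back-wall top corners, compare with blue edges on the wrist image
s=snapshot("wrist");Rt=R.from_euler('xyz',o["ee_rot"])
P=np.array([(-150,-75,40),(-150,75,40)])/1000-np.array([-.211,0,.1087])
print(proj(s,o["position"]+(Rt*R.from_euler('x',np.pi)).apply(P)).round(0).tolist())
h=cv2.cvtColor(s["pixels"],cv2.COLOR_RGB2HSV); m=cv2.inRange(h,(100,120,40),(130,255,255))
ys=np.where(m[:,150])[0]; print(ys.max(), [np.where(m[r])[0][[0,-1]].tolist() for r in (60,90,110,116)])
L=.005
# retreat along pan axis: 150 mm along slope normal
p,r=tcp(.005-.106,.109+.106,.8); print(p); rows(p,r,10,1)
```

```text
[0.50175469 0.24443747 0.33696877] [3.13749268 0.79597446 1.6140161 ] [-0.42017336 -0.78581293 -3.34267273] [0.17737678 0.19499208 0.05128835]
[[479.0, 125.0], [85.0, 124.0]]
123 [[75, 489], [79, 485], [81, 482], [82, 481]]
[0.50631406 0.13972985 0.44209415]
[[-14.9,-0.0,0.2,0.0,-0.0,-0.0,1],[-14.9,-0.0,0.2,0.0,-0.0,-0.0,1],[-14.9,-0.0,0.2,0.0,-0.0,-0.0,1],[-14.9,-0.0,0.2,0.0,-0.0,-0.0,1],[-14.9,-0.0,0.2,0.0,-0.0,-0.0,1],[-14.9,-0.0,0.2,0.0,-0.0,-0.0,1],[-14.9,-0.0,0.2,0.0,-0.0,-0.0,1],[-14.9,-0.0,0.2,0.0,-0.0,-0.0,1],[-14.9,-0.0,0.2,0.0,-0.0,-0.0,1],[-14.9,-0.1,0.2,0.0,-0.0,-0.0,1]]
```

Request:
arm_command:
  steps:
    - [[-8, 0, 0, 0, 0, 0, 1], [-15, 0, 0, 0, 0, 0, 1], [-15, 0, 0, 0, 0, 0, 1], [-15, 0, 0, 0, 0, 0, 1], [-15, 0, 0, 0, 0, 0, 1], [-15, 0, 0, 0, 0, 0, 1], [-15, 0, 0, 0, 0, 0, 1], [-15, 0, 0, 0, 0, 0, 1]]

```text
time_s: 13.4
position: [0.5051, 0.1658, 0.4171]
ee_rot: [3.14, 0.796, 1.617]
wrist_force: [0.6, -2.4, -7.0]
opening: 0.0225
gripper_force: 108.1
```

Request:
arm_command:
  steps:
    - [[-15, 0, 0, 0, 0, 0, 1], [-15, 0, 0, 0, 0, 0, 1], [-15, 0, 0, 0, 0, 0, 1], [-10, 0, 0, 0, 0, 0, 1], [0, 0, 0, 0, 0, 0, 1]]

```text
time_s: 14.02
position: [0.5072, 0.1279, 0.4569]
ee_rot: [3.136, 0.795, 1.614]
wrist_force: [-0.5, -0.3, -1.8]
opening: 0.0224
gripper_force: 109.0
```

Run:
```python
from h import *
from rig import *
import cv2
o=get_obs();print(o["position"],o["ee_rot"],o["time_s"]);Rt=R.from_euler('xyz',o["ee_rot"])
yw=lambda s:cv2.inRange(cv2.cvtColor(s["pixels"],cv2.COLOR_RGB2HSV),(20,150,70),(32,255,255))
for n in("scene","top"):
    s=snapshot(n); s0=dict(np.load(n+"0.npz"))
    # yellow stripe on the flap: centroid now / at start, inside the bin's slot polygon
    q=place(B,np.array([(-86,-96,184),(-86,96,184),(-13,96,257),(-13,-96,257)])/1000); poly=proj(s,q).astype(np.int32)
    M=np.zeros((420,560),np.uint8); cv2.fillPoly(M,[poly],255)
    for k in (s0,s):
        m=cv2.bitwise_and(yw(k),M); y,x=np.where(m); print(n,len(x),x.mean() if len(x) else 0,y.mean() if len(x) else 0)
    # pan interior: fraction not blue
    P=np.array([(-140,-65,4),(-140,65,4),(-4,65,4),(-4,-65,4)])/1000-np.array([-.211,0,.1087])
    W=o["position"]+(Rt*R.from_euler('x',np.pi)).apply(P); pp=proj(s,W).astype(np.int32); M[:]=0; cv2.fillPoly(M,[pp],255)
    bl=cv2.inRange(cv2.cvtColor(s["pixels"],cv2.COLOR_RGB2HSV),(100,100,20),(130,255,255)); nb=(M>0)&(bl==0)
    y,x=np.where(nb); hs=cv2.cvtColor(s["pixels"],cv2.COLOR_RGB2HSV)[nb]; print(pp.tolist(),(M>0).sum(),nb.sum(), "corkish",((hs[:,0]<25)&(hs[:,1]>60)&(hs[:,2]>110)).sum())
    d=np.abs(s["pixels"].astype(int)-s0["pixels"]).sum(2)>90
    c=cv2.connectedComponentsWithStats(d.astype(np.uint8)); print([r.tolist() for r in c[2][1:] if r[4]>25])
```

```text
[0.50716859 0.12793048 0.4569217 ] [3.13578507 0.79517672 1.61382689] 14.025
scene 327 368.0 149.25076452599387
scene 326 367.95705521472394 149.2085889570552
[[319, 125], [306, 104], [338, 135], [353, 157]] 324 0 corkish 0
[[11, 0, 72, 123, 4397], [191, 0, 87, 70, 2949], [280, 0, 144, 162, 7844], [214, 58, 20, 34, 441], [246, 81, 52, 37, 997], [159, 140, 42, 12, 245], [73, 156, 101, 50, 1123], [212, 156, 27, 11, 159], [158, 169, 118, 107, 6320], [0, 203, 16, 6, 66], [124, 204, 20, 7, 62], [74, 211, 69, 53, 1489], [0, 212, 54, 28, 815]]
top 1481 149.1377447670493 268.67521944632006
top 666 148.77927927927928 296.1306306306306
[[232, 215], [233, 297], [183, 301], [183, 228]] 3968 2825 corkish 0
[[0, 169, 108, 251, 16094], [291, 191, 228, 152, 16797], [177, 196, 89, 113, 4867], [185, 207, 10, 10, 58], [99, 210, 37, 62, 1140], [129, 216, 43, 59, 1672], [520, 303, 16, 11, 84], [458, 315, 72, 18, 679], [234, 333, 246, 87, 5988], [435, 356, 125, 35, 1108], [418, 393, 81, 27, 1871]]
```

The flap stripe is back exactly at its start position, so the flap is shut, and the pan floor shows only blue. Returning the pan.

Run:
```python
from h import *
from rig import get_obs
o=get_obs(); p0=o["position"]; R0=R.from_euler('xyz',o["ee_rot"])
for p,r,n in [([.507,.0,.42],toolR(1.61,.35),6),([.49,-.14,.30],toolR(1.55,0),8),([.4215,-.2854,.16],toolR(1.359,0),10)]:
    rows(p,r,n,1,p0,R0); p0,R0=np.array(p),r
```

```text
[[-10.7,-1.0,19.4,0.001,0.074,0.001,1],[-12.1,-1.0,18.6,0.001,0.074,0.001,1],[-13.5,-1.0,17.7,0.001,0.074,0.001,1],[-14.7,-0.9,16.6,0.001,0.074,0.001,1],[-15.9,-0.9,15.5,0.001,0.074,0.001,1],[-17.0,-0.9,14.2,0.001,0.074,0.001,1]]
[[-11.2,-2.8,20.1,0.001,0.044,0.007,1],[-12.1,-2.7,19.6,0.001,0.044,0.007,1],[-13.0,-2.6,19.0,0.001,0.044,0.007,1],[-13.8,-2.5,18.4,0.001,0.044,0.007,1],[-14.6,-2.3,17.8,0.001,0.044,0.007,1],[-15.4,-2.2,17.2,0.001,0.044,0.007,1],[-16.1,-2.1,16.5,0.001,0.044,0.007,1],[-16.9,-1.9,15.7,0.001,0.044,0.007,1]]
[[-14.7,-6.5,14.0,0.0,-0.0,0.019,1],[-14.8,-6.3,14.0,0.0,-0.0,0.019,1],[-14.9,-6.0,14.0,0.0,-0.0,0.019,1],[-15.0,-5.7,14.0,0.0,-0.0,0.019,1],[-15.1,-5.4,14.0,0.0,-0.0,0.019,1],[-15.2,-5.1,14.0,0.0,-0.0,0.019,1],[-15.3,-4.8,14.0,0.0,-0.0,0.019,1],[-15.4,-4.5,14.0,0.0,-0.0,0.019,1],[-15.5,-4.2,14.0,0.0,-0.0,0.019,1],[-15.6,-3.9,14.0,0.0,-0.0,0.019,1]]
```

Request:
arm_command:
  steps:
    - [[-11, -1, 19, 0, 0.074, 0, 1], [-12, -1, 19, 0, 0.074, 0, 1], [-13.5, -1, 18, 0, 0.074, 0, 1], [-15, -1, 17, 0, 0.074, 0, 1], [-16, -1, 15.5, 0, 0.074, 0, 1], [-17, -1, 14, 0, 0.074, 0, 1]]

```text
time_s: 14.88
position: [0.5071, -0.0013, 0.4197]
ee_rot: [3.141, 0.35, 1.619]
wrist_force: [0.0, 0.4, -2.8]
opening: 0.0226
gripper_force: 108.8
```

Request:
arm_command:
  steps:
    - [[-11, -3, 20, 0, 0.044, 0.007, 1], [-12, -3, 20, 0, 0.044, 0.007, 1], [-13, -3, 19, 0, 0.044, 0.007, 1], [-14, -2.5, 18, 0, 0.044, 0.007, 1], [-14.5, -2, 18, 0, 0.044, 0.007, 1], [-15.5, -2, 17, 0, 0.044, 0.007, 1], [-16, -2, 16.5, 0, 0.044, 0.007, 1], [-17, -2, 15.5, 0, 0.044, 0.007, 1]]

```text
time_s: 15.88
position: [0.492, -0.1417, 0.2997]
ee_rot: [3.131, -0.001, 1.565]
wrist_force: [-0.9, -0.3, -2.5]
opening: 0.0227
gripper_force: 108.8
```

Request:
arm_command:
  steps:
    - [[-14.5, -6.5, 14, 0, 0, 0.019, 1], [-15, -6.5, 14, 0, 0, 0.019, 1], [-15, -6, 14, 0, 0, 0.019, 1], [-15, -6, 14, 0, 0, 0.019, 1], [-15, -5, 14, 0, 0, 0.019, 1], [-15, -5, 14, 0, 0, 0.019, 1], [-15, -5, 14, 0, 0, 0.019, 1], [-15, -4, 14, 0, 0, 0.019, 1]]

```text
time_s: 16.88
position: [0.4406, -0.2583, 0.1869]
ee_rot: [3.129, -0.002, 1.41]
wrist_force: [0.4, 0.3, -2.1]
opening: 0.0222
gripper_force: 108.8
```

Run:
```python
from h import *
rows([.4215,-.2854,.125],toolR(1.359,0),6,1)
```

```text
[[-5.0,-2.5,10.3,0.002,-0.0,0.009,1],[-5.0,-2.5,10.3,0.002,-0.0,0.009,1],[-5.0,-2.4,10.3,0.002,-0.0,0.009,1],[-5.0,-2.3,10.3,0.002,-0.0,0.009,1],[-5.1,-2.3,10.3,0.002,-0.0,0.009,1],[-5.1,-2.2,10.3,0.002,-0.0,0.009,1]]
```

Request:
arm_command:
  steps:
    - [[-5, -2.5, 10, 0.002, 0, 0.009, 1], [-5, -2.5, 10, 0.002, 0, 0.009, 1], [-5, -2.5, 10, 0.002, 0, 0.009, 1], [-5, -2.5, 10, 0.002, 0, 0.009, 1], [-5, -2, 10, 0.002, 0, 0.009, 1], [-5, -2, 10, 0.002, 0, 0.009, 1], [0, 0, 3, 0, 0, 0, 1], [0, 0, 0, 0, 0, 0, 1]]

```text
time_s: 17.88
position: [0.4222, -0.2841, 0.1245]
ee_rot: [-3.141, -0.003, 1.358]
wrist_force: [0.1, 0.9, -2.4]
opening: 0.0219
gripper_force: 108.7
```

Request:
arm_command:
  steps:
    - [[0, 0, 3, 0, 0, 0, 1], [0, 0, 3, 0, 0, 0, 1], [0, 0, 3, 0, 0, 0, 1], [0, 0, 3, 0, 0, 0, 1], [0, 0, 2, 0, 0, 0, 1], [0, 0, 0, 0, 0, 0, 1], [0, 0, 0, 0, 0, 0, 1]]

```text
time_s: 18.75
position: [0.4225, -0.2844, 0.1108]
ee_rot: [3.141, -0.002, 1.357]
wrist_force: [-0.7, -2.8, 2.6]
opening: 0.0224
gripper_force: 109.1
```

Request:
arm_command:
  steps:
    - [[0, 0, 1, 0, 0, 0, 1], [0, 0, 0, 0, 0, 0, 1], [0, 0, 0, 0, 0, 0, 0.4], [0, 0, 0, 0, 0, 0, 0], [0, 0, 0, 0, 0, 0, -0.5], [0, 0, 0, 0, 0, 0, -1], [0, 0, 0, 0, 0, 0, -1], [0, 0, 0, 0, 0, 0, -1]]
  squeeze: 20

```text
time_s: 19.75
position: [0.4222, -0.2841, 0.1097]
ee_rot: [-3.141, -0.003, 1.358]
wrist_force: [0.0, -0.5, 0.1]
opening: 0.0856
gripper_force: 0.0
```

Request:
arm_command:
  steps:
    - [[0, 0, -10, 0, 0, 0, -1], [0, 0, -20, 0, 0, 0, -1], [0, 0, -30, 0, 0, 0, -1], [-10, 0, -40, 0, 0, 0, -1], [-30, 0, -40, 0, 0, 0, -1], [-40, 0, -30, 0, 0, 0, -1], [-40, 0, -10, 0, 0, 0, -1], [-40, 0, 0, 0, 0, 0, -1]]

```text
time_s: 20.75
position: [0.3882, -0.4424, 0.2917]
ee_rot: [3.139, 0.0, 1.358]
wrist_force: [0.4, 0.5, 0.6]
opening: 0.0853
gripper_force: 0.0
```

Request:
arm_command:
  steps:
    - [[-40, 0, 0, 0, 0, 0, -1], [-20, 0, 0, 0, 0, 0, -1], [0, 0, 0, 0, 0, 0, -1], [0, 0, 0, 0, 0, 0, -1]]

```text
time_s: 21.25
position: [0.3758, -0.4979, 0.2889]
ee_rot: [-3.14, -0.005, 1.359]
wrist_force: [0.5, 0.7, -0.7]
opening: 0.0854
gripper_force: 0.0
```

Run:
```python
from h import *
from rig import *
import cv2
hsv=lambda i:cv2.cvtColor(i,cv2.COLOR_RGB2HSV)
for n in("scene","top"):
    s=snapshot(n); s0=dict(np.load(n+"0.npz"))
    cv2.imwrite(f"pics/end_{n}.png",s["pixels"][:,:,::-1])
    for k in (s0,s):
        m=cv2.inRange(hsv(k["pixels"]),(100,120,40),(130,255,255)); c=cv2.connectedComponentsWithStats(m); i=1+c[2][1:,4].argmax()
        y,x=np.where(c[1]==i); print(n,"blue",c[2][i].tolist(),c[3][i].round(1),cv2.minAreaRect(np.c_[x,y].astype(np.float32)))
    d=np.abs(s["pixels"].astype(int)-s0["pixels"]).sum(2)>90
    c=cv2.connectedComponentsWithStats(d.astype(np.uint8)); print([r.tolist() for r in c[2][1:] if r[4]>12])
    if n=="top":
        P=place(J["pan"],np.array([(-144,-68,4),(-144,68,4),(-4,68,4),(-4,-68,4)])/1000); M=np.zeros((420,560),np.uint8); cv2.fillPoly(M,[proj(s,P).astype(np.int32)],255)
        for k in (s0,s): print("non-blue in pan",((M>0)&(cv2.inRange(hsv(k["pixels"]),(100,100,20),(130,255,255))==0)).sum())
```

```text
scene blue [180, 191, 65, 43, 1570] [215.2 213.4] ((211.4447021484375, 212.32968139648438), (63.99127960205078, 41.0422248840332), 3.814074993133545)
scene blue [180, 191, 65, 43, 2198] [213.6 213. ] ((211.73489379882812, 212.09718322753906), (64.11334228515625, 41.13505172729492), 2.489553213119507)
[[11, 0, 45, 60, 1409], [99, 0, 27, 29, 530], [191, 0, 44, 53, 834], [250, 0, 61, 114, 1740], [35, 14, 61, 137, 2774], [221, 54, 12, 26, 132], [22, 62, 54, 60, 1191], [276, 85, 12, 22, 116], [251, 94, 10, 7, 43], [266, 101, 21, 17, 203], [87, 125, 3, 9, 15], [193, 140, 8, 5, 21], [155, 147, 6, 6, 24], [212, 159, 33, 28, 333], [169, 167, 16, 18, 134], [17, 192, 124, 31, 582], [191, 198, 36, 25, 601], [0, 203, 16, 6, 65], [0, 209, 144, 42, 1141], [14, 223, 10, 3, 20]]
top blue [318, 261, 89, 81, 3768] [356.9 299.9] ((364.25628662109375, 301.1209411621094), (83.14495849609375, 69.71940612792969), 12.26477336883545)
top blue [318, 261, 88, 81, 5016] [359.4 299.9] ((364.1317138671875, 300.8853454589844), (83.4624252319336, 69.84303283691406), 12.094757080078125)
[[345, 278, 47, 27, 887], [384, 289, 176, 65, 1913], [354, 303, 32, 29, 573], [435, 341, 125, 47, 1022], [298, 370, 262, 50, 7414], [247, 408, 42, 8, 169]]
non-blue in pan 1207
non-blue in pan 0
```

```bash
python3 -c "
from rig import *
print(finish_job())"
```

```text
the job is handed in; nothing more can be done
None
```

The job is handed in at about 21 s: the five corks were tipped through the flap, which sprang shut, and the empty pan is back flat within about 1 mm of where it lay. Camera comparison shows the brush, bottle and jar unmoved and no corks in the pan or on the bench, but I couldn't see inside the bin to count them.

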